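Close a split bearing housing over its bush and hold it pressed

TASK

Lay the brass bush in the saddle of the lower bearing housing that is bolted to the table, one square flange on either side, then set the loose cap over the two dowels, its wide hole on the thick dowel, and push it down against the spring pins until the joint faces meet. Finish while still pressing the cap down with a firm but moderate push (about 15 N), housing fully closed: the pins lift the cap again if you let go. Leave the other things on the table where they are.

Things in the scene. Friction and masses are not known exactly. Their poses are not given: they have to be found in the camera images.
- lower_half: Grey lower half of a split bearing housing, fixed to the table, at varying place and turn. Foot 60 x 150 x 12 mm (x, y, z), on it a block 34 mm (x) by 120 mm (y) whose flat top, the joint face, is 40 mm above the table. A half-round saddle, radius 17.5 mm, open upward, crosses the block's middle along x, its axis level with the joint face. Origin: centre of underside, on the table.
- joint_face (a point): Middle of the saddle at the height of the joint face, 40 mm above lower_half's origin; same axes.
- thick_dowel (a point): Centre of the tip of the thick (12 mm) upright steel dowel on lower_half: 40 mm from the middle towards its +y, standing 20 mm above the joint face, the last 4 mm tapered.
- thin_dowel (a point): Centre of the tip of the thin (8 mm) upright steel dowel: 40 mm from the middle towards lower_half's -y, else as the thick one.
- spring_pin_a (a joint): Travel of a 6 mm upright steel spring pin outside the thick dowel (y = +53.5 mm on lower_half), standing 4 mm above the joint face: 0 free, 0.004 m pressed flush (stop at 0.005). The two pins together push up with 5 N when they begin to move, 12 N when flush, so they carry the cap's weight 4 mm up.
- spring_pin_b (a joint): The same spring pin outside the thin dowel (y = -53.5 mm): same values.
- cap: Loose grey upper half, about 0.35 kg, 34 mm (x) by 120 mm (y), lying joint face down; origin: centre of its underside. Flat ears 14 mm thick have through-holes 40 mm from the middle: 14 mm wide at +y, 10 mm at -y. The arch between clears the bush. On it a solid block to hold, 26 (x) by 32 mm (y), from 28 to 54 mm above the underside, low steel plug on top. Closed, its axes match lower_half's.
- bush: Loose brass bush, about 0.15 kg: tube 32 mm across along its x, 50 mm long over all, a square flange 40 x 40 x 5 mm at each end (40 mm between them). It lies on its flange edges; origin under its middle on the table. In the saddle the flanges straddle the 34 mm block and the axis settles about 1.5 mm below the joint face. Either end may face either way.
- bush_axis (a point): Centre of the bush, on its axis, 20 mm above its origin; same axes as the bush.
- brass_fitting: Bystander: small hexagonal brass pipe fitting, 24 x 28 x 34 mm, standing on the table; origin under its centre.
- solder_reel: Bystander: small orange reel of solder, 48 mm across, 30 mm high; origin under its centre.
- wide_hole (a point): Centre of the cap's 14 mm hole at its underside, 40 mm from the cap's origin towards its +y; belongs on the thick dowel.

How it is judged:
On the way, in this order (a step that is already met when the one before it is completed fails the run):
1. the bush lies in the saddle of the lower half, one flange on either side, let go (distance between bush_axis and joint_face below 0.006 m and angle between the x axis of bush and the x axis of lower_half, either way round below 0.2 rad and contact force between the fingers and bush below 0.1 N), for 0.2 s.
2. the cap is on both dowels, pressed down until the joint faces meet (z of cap in the frame of joint_face between -0.003 and 0.0015 m and horizontal distance between cap and joint_face below 0.003 m and angle between cap's own z axis and vertical below 0.06 rad and angle between the y axis of cap and the y axis of lower_half, either way round below 0.08 rad and horizontal distance between wide_hole and thick_dowel below 0.004 m), for 0.2 s.
At the end, for the whole second after the job is handed in: Held through the last second by the fingers: cap at rest, joint faces within 1.5 mm, cap centred within 3 mm, level and aligned, both spring pins pressed over 2.5 mm, force between the halves under 60 N, bush within 6 mm of the middle of the saddle and along it (all of step 2 and contact force between the fingers and cap above 3 N and value of joint each of spring_pin_a, spring_pin_b above 0.0025 m and contact force between cap and lower_half below 60 N and distance between bush_axis and joint_face below 0.006 m and angle between the x axis of bush and the x axis of lower_half, either way round below 0.2 rad and linear speed of cap below 0.02 m/s); the arm keeps its last pose, push and grip.
It fails at once if a bystander is moved by more than 3 cm (distance of any of brass_fitting, solder_reel from where it was at the start of the episode above 0.03 m).
It fails at once if the cap is rammed onto the lower half with more than 120 N (contact force between cap and lower_half above 120 N).
It also fails if it takes over 61 s, if anything falls off the work surface, if the arm or the gripper's body presses on something with over 40 N, if the wrist force passes 120 N, or if a joint passes its speed limit or range.

ROBOT

A 6-joint arm with a two-finger parallel gripper is mounted at the origin on a cart in front of the work surface, level with it; the furniture and walls round the work are solid. World frame = base frame: x ahead of the robot, y to its left, z up, the work surface at z = 0. Lengths are in m, angles in rad, forces in N, time in s.
With the tool pointing down it reaches from about 0.35 to 0.975 m from the base axis. Payload 4.9 kg.
Tool frame: the origin (TCP) lies on the centre line of the jaws, within the pads' length; the fingertips stand 25 mm ahead of it and the grasp point (between the pads) lies 6 mm ahead of it; z points along the fingers, y is the line along which they close (so a half turn about z gives the same grasp; the last joint's range is limited). The gripper opens to 85 mm and grips with 20 to 120 N. Pads are 22 mm wide; open, the fingers measure 114 mm over their backs; the gripper's body (76 mm by 85 mm) begins 54 mm behind the grasp point. The pads swing forward as they close: fully open they stand 13 mm farther back than shut.
Start: joints at [-1.403, 0.053, 1.613, -0, 1.476, -0.119], TCP at [0.177, -0.599, 0.256] pointing down, gripper open.
Joint ranges: [-3.01, 3.01], [-1.01, 2.22], [0.06, 2.58], [-1.02, 4.17], [0.09, 2.62], [-3.14, 3.14]. Speed limits (rad/s): [2.57, 2.57, 3.14, 3.14, 3.14, 3.14].

INTERFACE

Orientations are given as a unit quaternion [w, x, y, z].
In Python, from plant import state, grab_frame, get_calibration, job gives the robot as it stands. The module is installed in compiled form; this text tells all that it offers.
- The arm moves only by the tool move_arm, never from a script. Its argument "targets" is a list that holds one entry, the list of rows, each a list of 5 numbers: the opening in per cent of the stroke, from 0 (shut) to 100 (fully open), then the shift along the tool's x, y, z as a fraction of full scale, then the turn about the tool's z as a fraction of full scale. A call has 1 to 5 rows; each row shifts and turns the commanded pose from where the row before left it, along the tool's axes as they then stand; what a row does not reach is not made up. Full scale, the value 1, is 0.6 m for a shift and 6 degrees for a turn. A row lasts 1/12 s, in which the tool goes at most 41.7 mm and 7.16 degrees, less where a joint would pass 70% of its speed; a pose out of reach is approached as far as the arm can. A call with a number of a shift or a turn outside -1 to 1 is refused whole. A call with a gripper value outside its range is refused whole. The fingers move at their own pace and stop on an object; the grip force is fixed at half the most. Time passes only in rows, so rows that do not move let the fingers close. It gives the time, the measured TCP pose, the force, the opening and the grip force at its end, in the units of the state.
- state(): the state, without advancing time (a new reading comes with each control period).
- grab_frame(name): name is "scene" or "top" or "wrist"; returns the picture (400x640x3 uint8, red, green, blue); there is no depth.
- get_calibration(name): a dict with "vertical_fov" (degrees; the focal length in pixels is half the picture's height over the tangent of half this angle, whatever the lens; pixels are square), "cx", "cy" (the principal point, pixels), "R" (3x3) and "t" (3): a world point X has camera coordinates R X + t. Camera axes: x right, y down, z forward; pixel columns grow to the right and rows downward; lengths in m; the calibration is good to about 2 mm. A picture is of the moment at which its call begins: read the wrist's pose just before it. get_calibration takes no time and is no camera call; for the wrist camera it gives the pose at the moment of the call.
- job.job_done(): hands the job in; it is judged then, once.
The state is a dict: "time": time; "joint_pos": joint angles; "joint_vel": joint speeds; "joint_efforts": joint torques, N m; "tool_pos": TCP position; "tool_rot": TCP orientation; "contact_force": force on the tool from outside, world axes, zero at the start; "ft_torque": the same for the moment, N m; "gripper_width": opening from 0.0 (shut) to 1.0 (fully open); "grasp_force": force on a finger pad.
Only numpy, scipy, OpenCV 4.12 (cv2) and the standard library are available. Lean on these libraries where they do the work, as an engineer would, in place of code of your own. Each camera call takes 0.05 s, during which the arm holds its last target. There are 200 camera calls.

## Working session

There is one attempt and no reset: what is moved stays moved. The work goes in short steps, Python scripts to look and compute and a tool call to move; the robot and the scene stay as the last step left them, time stands still between calls to the robot, and variables do not carry over. Pictures are saved under pics/ and viewed, at most 10 in all, crops included, and the job is handed in when it is done.

Besides the shell and the picture viewer there is one more tool, called after "Request:" as name(argument=value, ...) on one line, values as JSON. move_arm: Moves the arm, as the interface text tells. Shift numbers are shares of 0.6 m and turn numbers shares of 6 degrees, none past 1 either way. Its arguments: {"type":"object","properties":{"targets":{"type":"array"}},"required":["targets"]}

```bash
mkdir -p pics; cat > h.py <<'E'
import numpy as np, cv2
from plant import state, grab_frame, get_calibration, job
def cal(n):
    c=get_calibration(n); f=200/np.tan(np.radians(c["vertical_fov"])/2)
    return f,c["cx"],c["cy"],np.array(c["R"]),np.array(c["t"])
def ray(C,u,v,z):
    f,cx,cy,R,t=C; o=-R.T@t; d=R.T@np.array([(u-cx)/f,(v-cy)/f,1]); return o+d*(z-o[2])/d[2]
def proj(C,X):
    f,cx,cy,R,t=C; p=R@np.array(X)+t; return p[:2]/p[2]*f+[cx,cy]
def snap(n,name=None):
    C=cal(n); im=grab_frame(n)
    if name: cv2.imwrite(f"pics/{name}.png",cv2.cvtColor(im,cv2.COLOR_RGB2BGR))
    return C,im
def toolR():
    w,x,y,z=state()["tool_rot"]
    from scipy.spatial.transform import Rotation as Ro
    return Ro.from_quat([x,y,z,w]).as_matrix()
E
python3 - <<'E'
from h import *
for n in ("top","scene"):
    C,im=snap(n,n+"0"); print(n,C[0],C[1:3],-C[3].T@C[4],C[3].round(2).tolist())
print(state()); print(toolR().round(3)); C=cal("wrist"); print(-C[3].T@C[4],C[3].round(3),C[0])
E
```

```text
top 384.90357466321126 (314.5120010840225, 197.2576041795674) [ 0.38605242 -0.03600501  0.90673168] [[0.02, -1.0, 0.0], [-0.98, -0.02, -0.21], [0.21, -0.0, -0.98]]
scene 442.2122850358454 (328.28407445313917, 195.99356872302374) [ 0.17282435 -0.52271938  0.70881005] [[0.78, -0.63, -0.0], [-0.46, -0.56, -0.69], [0.43, 0.54, -0.72]]
{'time': 0.1, 'joint_pos': array([-1.40299937e+00,  5.33038493e-02,  1.61412914e+00,  4.18404211e-05,
        1.47598481e+00, -1.18997590e-01]), 'joint_vel': array([-0.00074261, -0.00293196, -0.00436974, -0.00112524, -0.00240586,
       -0.00055686]), 'joint_efforts': array([ 1.20658031e-03, -3.94902921e+01, -3.71361673e+01,  8.04047772e-06,
        3.95169365e-03, -4.49826842e-06]), 'tool_pos': array([ 0.17672731, -0.59897131,  0.2551943 ]), 'tool_rot': array([-9.12808451e-04,  9.89736090e-01,  1.42904297e-01, -1.44601953e-06]), 'contact_force': array([-0.56333648,  0.19319237,  0.03860935]), 'ft_torque': array([ 0.0164216 ,  0.02724801, -0.01031096]), 'grasp_force': 0.0, 'gripper_width': 0.9974653979772388}
[[ 0.959  0.283 -0.   ]
 [ 0.283 -0.959  0.002]
 [ 0.    -0.002 -1.   ]]
[ 0.24877245 -0.57654623  0.37257876] [[ 0.282 -0.959 -0.001]
 [-0.917 -0.27   0.295]
 [-0.283 -0.082 -0.956]] 288.70066644373117
```

View pics/top0.png

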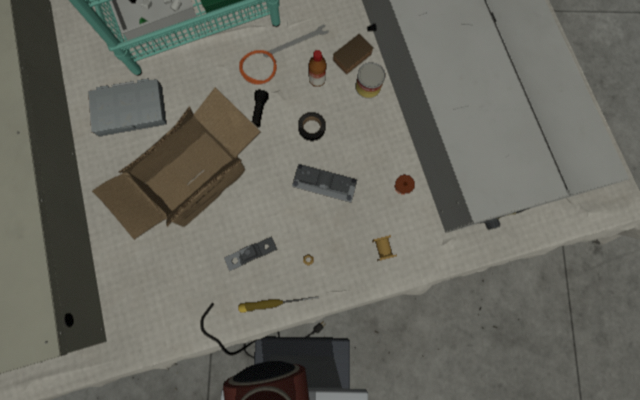

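View pics/scene0.png

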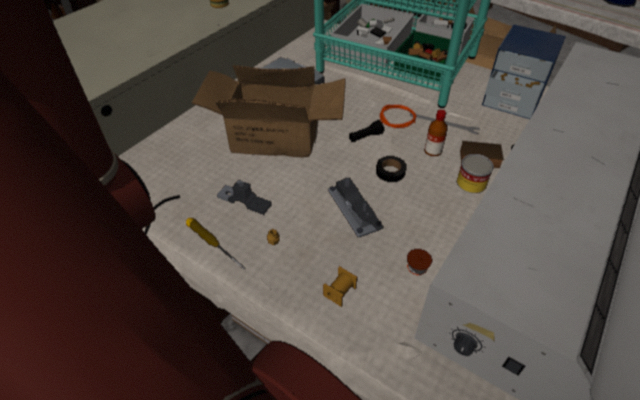

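The top view shows the housing at about (325,183), cap at (251,253), bush at (384,248), fitting at (308,259) and reel at (405,184). The scene view agrees. Next I get rough positions and enlarged crops.

```bash
python3 - <<'E'
from h import *
C=cal("top"); im=cv2.imread("pics/top0.png")
for n,u,v,z in [("lh",325,183,.03),("cap",251,253,.03),("bush",384,248,.03),("fit",308,259,.03),("reel",405,184,.03)]:
    print(n,ray(C,u,v,z).round(3))
def cr(u,v,w=80,h=60): return cv2.resize(im[v-h//2:v+h//2,u-w//2:u+w//2],None,fx=5,fy=5,interpolation=cv2.INTER_CUBIC)
s=cv2.imread("pics/scene0.png")
def cs(u,v,w=80,h=60): return cv2.resize(s[v-h//2:v+h//2,u-w//2:u+w//2],None,fx=5,fy=5,interpolation=cv2.INTER_CUBIC)
out=np.vstack([np.hstack([cr(325,183),cr(251,253)]),np.hstack([cs(355,207),cs(245,197)])])
cv2.imwrite("pics/crop0.png",cv2.convertScaleAbs(out,alpha=1.8))
E
```

```text
lh [ 0.609 -0.06   0.03 ]
cap [0.443 0.105 0.03 ]
bush [ 0.46  -0.196  0.03 ]
fit [ 0.432 -0.024  0.03 ]
reel [ 0.61  -0.248  0.03 ]
```

View pics/crop0.png

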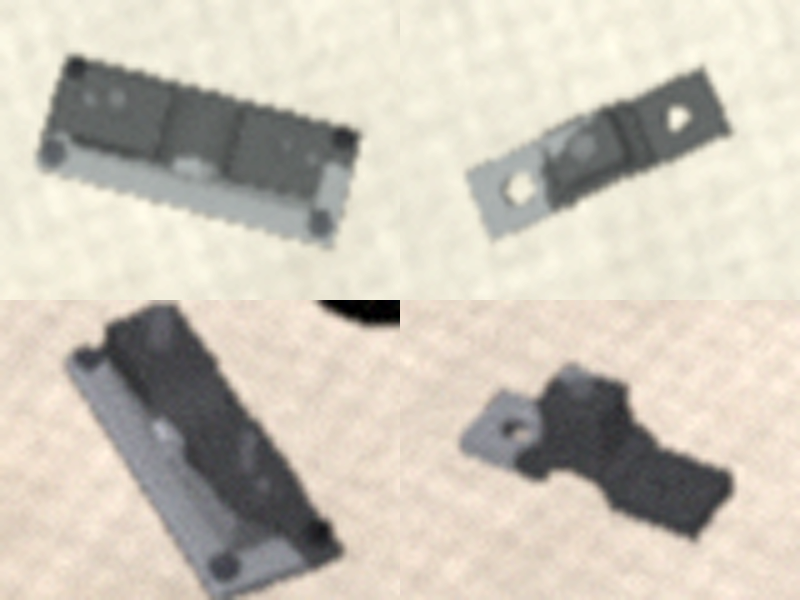

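```bash
cat >> h.py <<'E'
def yaw(): r=toolR(); return np.degrees(np.arctan2(r[1,1],r[0,1]))   # heading of tool y
def plan(xyz,yw,step=.04,grip=100):
    """suggest rows from the present pose (tool pointing down) to xyz with tool-y heading yw"""
    p=np.array(state()["tool_pos"]); a=yaw(); d=(yw-a+180)%360-180; dl=np.array(xyz)-p
    n=int(max(1,np.ceil(np.linalg.norm(dl)/step),np.ceil(abs(d)/5.9))); print("n",n,"dturn",round(d,1),"dl",dl.round(4))
    q=p.copy()
    for k in range(n):
        y=np.radians(a); ex=np.array([-np.sin(y),np.cos(y),0]); ey=np.array([np.cos(y),np.sin(y),0])
        s=(np.array(xyz)-q)/(n-k); r=np.round([s@ex/.6,s@ey/.6,-s[2]/.6],4)
        t=round(-d/n/6,3); q=q+.6*(r[0]*ex+r[1]*ey+r[2]*np.array([0,0,-1])); a-=6*t
        print([grip,*r.tolist(),t])
E
python3 - <<'E'
from h import *
C=cal("top"); im=cv2.imread("pics/top0.png"); hsv=cv2.cvtColor(im,cv2.COLOR_BGR2HSV)
m=cv2.inRange(hsv,(8,90,40),(30,255,255)); m[:,:365]=0;m[:,400:]=0;m[:232]=0;m[265:]=0
c=max(cv2.findContours(m,0,1)[0],key=cv2.contourArea); print(cv2.boundingRect(c),cv2.minAreaRect(c))
b=cv2.boxPoints(cv2.minAreaRect(c))
for p in b: print(ray(C,*p,.02).round(3))
print("c",np.mean([ray(C,*p,.02) for p in b],0).round(4))
plan([.455,-.195,.22],0)
E
```

```text
(373, 236, 23, 24) ((383.9676818847656, 247.376953125), (21.2756404876709, 17.45823860168457), 75.25643920898438)
[ 0.48  -0.172  0.02 ]
[ 0.491 -0.212  0.02 ]
[ 0.444 -0.223  0.02 ]
[ 0.433 -0.184  0.02 ]
c [ 0.462  -0.1978  0.02  ]
n 13 dturn 73.6 dl [ 0.2783  0.404  -0.0352]
[100, 0.0489, -0.0396, 0.0045, np.float64(-0.943)]
[100, 0.0525, -0.0346, 0.0045, np.float64(-0.943)]
[100, 0.0557, -0.0292, 0.0045, np.float64(-0.943)]
[100, 0.0583, -0.0236, 0.0045, np.float64(-0.943)]
[100, 0.0603, -0.0177, 0.0045, np.float64(-0.943)]
[100, 0.0618, -0.0117, 0.0045, np.float64(-0.943)]
[100, 0.0626, -0.0055, 0.0045, np.float64(-0.943)]
[100, 0.0629, 0.0006, 0.0045, np.float64(-0.943)]
[100, 0.0625, 0.0069, 0.0045, np.float64(-0.943)]
[100, 0.0616, 0.013, 0.0045, np.float64(-0.943)]
[100, 0.06, 0.019, 0.0046, np.float64(-0.943)]
[100, 0.0578, 0.0248, 0.0045, np.float64(-0.943)]
[100, 0.055, 0.0303, 0.0046, np.float64(-0.943)]
```

Request:
move_arm(targets=[[[100,0.049,-0.04,0.0045,-0.94],[100,0.0525,-0.035,0.0045,-0.94],[100,0.056,-0.029,0.0045,-0.94],[100,0.058,-0.024,0.0045,-0.94],[100,0.06,-0.018,0.0045,-0.94]]])

```text
time: 0.52
tool_pos: [0.284, -0.4418, 0.242]
tool_rot: [-0.001, 0.924, 0.382, 0.0]
contact_force: [1.8, 0.8, -0.0]
gripper_width: 1.002
grasp_force: 0.0
```

Request:
move_arm(targets=[[[100,0.062,-0.012,0.0045,-0.94],[100,0.0625,-0.0055,0.0045,-0.94],[100,0.063,0.0006,0.0045,-0.94],[100,0.0625,0.007,0.0045,-0.94],[100,0.0615,0.013,0.0045,-0.94]]])

```text
time: 0.93
tool_pos: [0.3913, -0.2864, 0.2288]
tool_rot: [-0.0, 0.803, 0.595, 0.0]
contact_force: [0.5, -0.1, -0.2]
gripper_width: 0.998
grasp_force: 0.0
```

Request:
move_arm(targets=[[[100,0.06,0.019,0.0045,-0.94],[100,0.058,0.025,0.0045,-0.94],[100,0.055,0.03,0.0045,-0.94],[100,0,0,0,-1],[100,0,0,0,-1]]])

```text
time: 1.35
tool_pos: [0.4559, -0.1929, 0.2203]
tool_rot: [-0.001, 0.627, 0.779, -0.0]
contact_force: [1.2, -0.5, -0.1]
gripper_width: 0.999
grasp_force: 0.0
```

```bash
python3 - <<'E'
from h import *
C,im=snap("wrist","w1"); print(state()["tool_pos"],yaw()); print(-C[3].T@C[4],C[3].round(2).tolist())
print(proj(C,[.462,-.198,.02]))
E
```

```text
[ 0.45557753 -0.19372187  0.22047951] 12.389852047504046
[ 0.44000341 -0.11819681  0.3378273 ] [[0.98, 0.21, -0.0], [0.2, -0.93, 0.29], [0.06, -0.29, -0.96]]
[324.51408904 184.99484997]
```

View pics/w1.png

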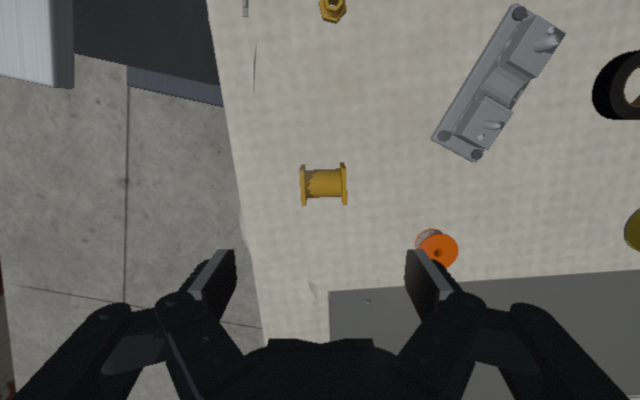

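The wrist view shows the bush at (324,184), its axis nearly along the picture's rows. The housing is at (498,83), thick dowel upper right. I'll measure both.

```bash
python3 - <<'E'
from h import *
C=cal("wrist"); im=cv2.imread("pics/w1.png"); hsv=cv2.cvtColor(im,cv2.COLOR_BGR2HSV)
m=cv2.inRange(hsv,(10,120,40),(35,255,255)); m[:150]=0;m[220:]=0;m[:,:280]=0;m[:,370:]=0
c=max(cv2.findContours(m,0,1)[0],key=cv2.contourArea); r=cv2.minAreaRect(c); print(cv2.boundingRect(c),r)
cols=np.where((m>0).sum(0)>30)[0]; print(cols)
# flange columns: centres per flange
for s in (cols[cols<324],cols[cols>324]):
    ys,xs=np.where(m[:,s.min():s.max()+1]); print("flange",xs.mean()+s.min(),ys.mean(),ys.min(),ys.max(),ray(C,xs.mean()+s.min(),ys.mean(),.02).round(4), "top rows z.04:",ray(C,s.mean(),ys.min(),.04).round(4))
crop=im[0:175,420:580]; cv2.imwrite("pics/crop1.png",cv2.convertScaleAbs(cv2.resize(crop,None,fx=3.4,fy=3.4,interpolation=cv2.INTER_CUBIC),alpha=1.2))
E
```

```text
(300, 163, 47, 43) ((322.8641662597656, 184.37547302246094), (41.13505172729492, 45.652523040771484), 87.51044464111328)
[302 303 340 341 342 343 344 345]
flange 302.49295774647885 187.74647887323943 170 205 [ 0.4379 -0.2074  0.02  ] top rows z.04: [ 0.4342 -0.183   0.04  ]
flange 342.57466063348414 183.04072398190044 163 204 [ 0.4812 -0.1923  0.02  ] top rows z.04: [ 0.4734 -0.1668  0.04  ]
```

View pics/crop1.png

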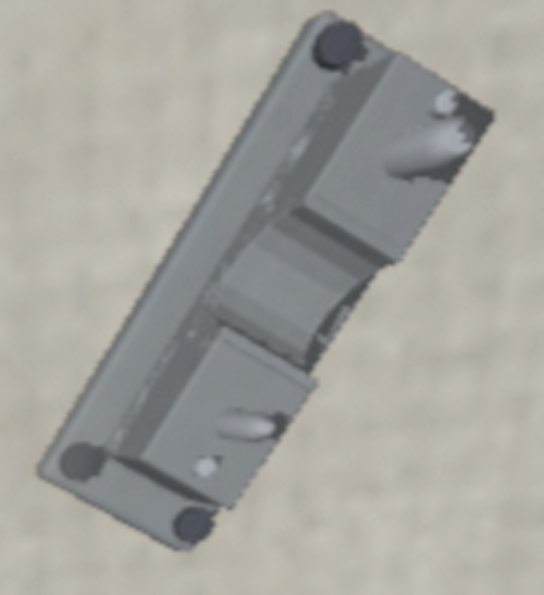

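```bash
python3 - <<'E'
from h import *
C=cal("wrist")
print("bush",ray(C,323,184.5,.02))
P=[ray(C,420+a/3.4,b/3.4,.04) for a,b in [(392,55),(493,115),(232,507),(118,457)]]
print(np.round(P,4),np.mean(P,0)); y=(P[0]+P[1]-P[2]-P[3])/2; x=(P[1]+P[2]-P[0]-P[3])/2
print("y",np.linalg.norm(y),np.degrees(np.arctan2(y[1],y[0])),"x",np.linalg.norm(x),np.degrees(np.arctan2(x[1],x[0])))
T=[ray(C,420+a/3.4,b/3.4,.06) for a,b in [(462,138),(272,430)]]; print("tips",np.round(T,4),np.mean(T,0),np.linalg.norm(T[0]-T[1]),np.degrees(np.arctan2(*(T[0]-T[1])[[1,0]])))
b=ray(C,323,184.5,.02); plan([b[0],b[1],.028],15)
E
```

```text
bush [ 0.45990256 -0.19870153  0.02      ]
[[ 0.6119  0.0007  0.04  ]
 [ 0.6446 -0.0067  0.04  ]
 [ 0.616  -0.1208  0.04  ]
 [ 0.5773 -0.1141  0.04  ]] [ 0.61246964 -0.06025551  0.04      ]
y 0.11871907474473964 74.55364901806381 x 0.03638320452126288 -11.118554984455834
tips [[ 0.6256 -0.0207  0.06  ]
 [ 0.6069 -0.0985  0.06  ]] [ 0.61621917 -0.05962754  0.06      ] 0.079986408530969 76.48015382091376
n 5 dturn 2.6 dl [ 0.0043 -0.005  -0.1925]
[100, -0.0019, 0.0011, 0.0642, np.float64(-0.087)]
[100, -0.0019, 0.001, 0.0641, np.float64(-0.087)]
[100, -0.002, 0.001, 0.0642, np.float64(-0.087)]
[100, -0.002, 0.001, 0.0641, np.float64(-0.087)]
[100, -0.0019, 0.001, 0.0642, np.float64(-0.087)]
```

Request:
move_arm(targets=[[[100,-0.002,0.001,0.064,-0.087],[100,-0.002,0.001,0.064,-0.087],[100,-0.002,0.001,0.064,-0.087],[100,-0.002,0.001,0.064,-0.087],[100,-0.002,0.001,0.061,-0.087]]])

```text
time: 1.82
tool_pos: [0.4589, -0.2003, 0.029]
tool_rot: [-0.0, 0.614, 0.789, 0.0]
contact_force: [0.3, -0.3, -0.4]
gripper_width: 1.0
grasp_force: 0.0
```

Request:
move_arm(targets=[[[50,0,0,0,0],[40,0,0,0,0],[40,0,0,0,0],[40,0,0,0,0],[40,0,0,0,0]]])

```text
time: 2.23
tool_pos: [0.4613, -0.2015, 0.0338]
tool_rot: [0.003, 0.613, 0.79, 0.0]
contact_force: [-0.2, -1.2, -1.8]
gripper_width: 0.578
grasp_force: 62.0
```

Request:
move_arm(targets=[[[40,0,0,-0.03,0],[40,0,0,-0.06,0],[40,0,0,-0.06,0],[40,0,0,-0.03,0],[40,0,0,0,0]]])

```text
time: 2.65
tool_pos: [0.4633, -0.2026, 0.1469]
tool_rot: [0.007, 0.613, 0.79, 0.001]
contact_force: [1.4, -0.2, -0.4]
gripper_width: 0.574
grasp_force: 62.7
```

```bash
python3 - <<'E'
from h import *
print(state()["contact_force"],state()["gripper_width"],state()["tool_pos"],yaw(),toolR()[2].round(4))
plan([.613,-.060,.14],-14.5,grip=40)
E
```

```text
[ 1.44569026 -0.18305658 -0.35856436] 0.5735637529627314 [ 0.46328321 -0.20257329  0.14692482] 14.360281897642107 [-0.0102  0.0097 -0.9999]
n 6 dturn -28.9 dl [ 0.1497  0.1426 -0.0069]
[40, 0.0281, 0.0501, 0.0019, np.float64(0.802)]
[40, 0.0321, 0.0476, 0.0019, np.float64(0.802)]
[40, 0.036, 0.0447, 0.0019, np.float64(0.802)]
[40, 0.0397, 0.0415, 0.0019, np.float64(0.802)]
[40, 0.043, 0.0381, 0.002, np.float64(0.802)]
[40, 0.0461, 0.0343, 0.0019, np.float64(0.802)]
```

Request:
move_arm(targets=[[[40,0.028,0.05,0.002,0.8],[40,0.032,0.0475,0.002,0.8],[40,0.036,0.0445,0.002,0.8],[40,0.04,0.0415,0.002,0.8],[40,0.043,0.038,0.002,0.8]]])

```text
time: 3.07
tool_pos: [0.5846, -0.0801, 0.1326]
tool_rot: [-0.0, 0.765, 0.643, -0.0]
contact_force: [0.3, -0.5, -1.4]
gripper_width: 0.575
grasp_force: 63.0
```

Request:
move_arm(targets=[[[40,0.046,0.0345,0.002,0.8],[40,0,0,0,0],[40,0,0,0,0]]])

```text
time: 3.32
tool_pos: [0.6094, -0.0563, 0.1311]
tool_rot: [-0.0, 0.789, 0.614, -0.0]
contact_force: [-0.3, -0.1, -1.8]
gripper_width: 0.573
grasp_force: 63.0
```

```bash
python3 - <<'E'
from h import *
print(state()["contact_force"],state()["gripper_width"],state()["tool_pos"],yaw(),toolR()[2].round(4))
C,im=snap("wrist","w2"); bgr=cv2.cvtColor(im,cv2.COLOR_RGB2BGR)
cv2.imwrite("pics/w2c.png",cv2.convertScaleAbs(cv2.resize(bgr[80:400,140:500],None,fx=1.875,fy=1.875,interpolation=cv2.INTER_CUBIC),alpha=1.2))
E
```

```text
[-0.30088285 -0.14376328 -1.77106417] 0.5728374699330095 [ 0.60941263 -0.05629775  0.13106217] -14.272320004031819 [-2.e-04 -1.e-03 -1.e+00]
```

View pics/w2c.png

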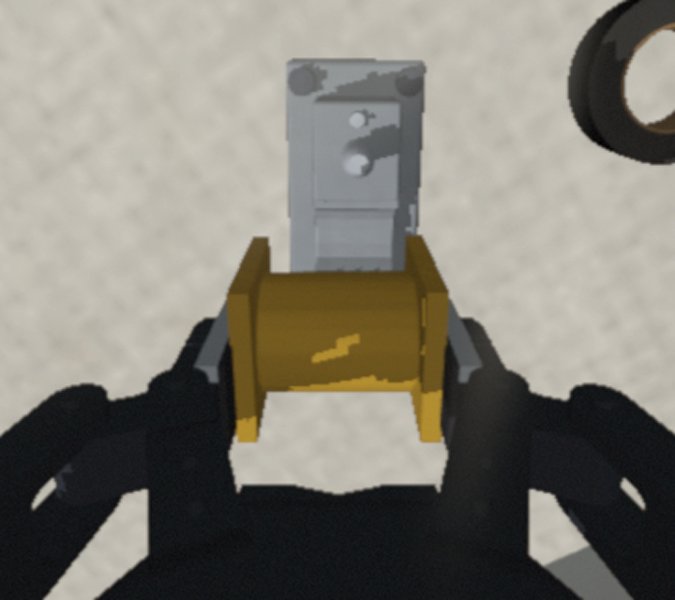

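The bush is held square over the housing. The thick dowel tip is at crop (357,163), the pin at (358,119), and the saddle edge runs from (315,208) to (393,208). I'll calculate the offset from these.

```bash
python3 - <<'E'
from h import *
C=cal("wrist"); g=lambda a,b,z: ray(C,140+a/1.875,80+b/1.875,z)
T=g(357,163,.06); pn=g(358,119,.044); e1,e2=g(315,208,.04),g(393,208,.04); c1,c2=g(313,101,.04),g(399,101,.04)
print("edge",e1,e2,np.linalg.norm(e1-e2),"corn",c1,c2,np.linalg.norm(c1-c2))
h=(c1+c2)/2-(e1+e2)/2; print("y head",np.degrees(np.arctan2(h[1],h[0])),np.linalg.norm(h), "x head",np.degrees(np.arctan2(*(c2-c1)[[1,0]])),np.degrees(np.arctan2(*(e2-e1)[[1,0]])))
for a in (75.5,74.5):
    u=np.array([np.cos(np.radians(a)),np.sin(np.radians(a)),0]); print(a,"T",T-.04*u,"pin",pn-.0535*u,"e",(e1+e2)/2-.0175*u,"c",(c1+c2)/2-.06*u)
# bush: near flange top edges
tz=state()["tool_pos"][2]
for z in (tz-.014+.02,):
  A=g(229,291,z);B=g(447,291,z); print("bush top near edge",A,B,np.linalg.norm(A-B),np.degrees(np.arctan2(*(B-A)[[1,0]])))
for z in (tz-.014-.02,):
  A=g(254,238,z);B=g(421,238,z); print("bush bottom near edge",A,B,np.linalg.norm(A-B))
print("tool",state()["tool_pos"])
E
```

```text
edge [ 0.60367481 -0.03803687  0.04      ] [ 0.63390899 -0.04577199  0.04      ] 0.031207977538343118 corn [0.61386075 0.00265843 0.04      ] [ 0.6452837  -0.00539123  0.04      ] 0.032437620861457066
y head 75.10793630511844 0.04194695432430086 x head -14.368548909546911 -14.350756607872347
75.5 T [ 0.61458501 -0.05922674  0.06      ] pin [ 0.61529008 -0.05939393  0.044     ] e [ 0.61441025 -0.05884701  0.04      ] c [ 0.61454942 -0.05945526  0.04      ]
74.5 T [ 0.61391067 -0.05904605  0.06      ] pin [ 0.61438816 -0.05915226  0.044     ] e [ 0.61411523 -0.05876796  0.04      ] c [ 0.61353792 -0.05918423  0.04      ]
bush top near edge [ 0.59100239 -0.02632275  0.13706388] [ 0.63839067 -0.03843305  0.13706388] 0.04891122601775978 -14.33539232904826
bush bottom near edge [ 0.5903059  -0.02740368  0.09706388] [ 0.63813529 -0.03963559  0.09706388] 0.04936871746071517
tool [ 0.60869702 -0.05720773  0.13106388]
```

Request:
move_arm(targets=[[[40,-0.005,0.0055,0.025,0.05],[40,-0.005,0.0055,0.025,0.05],[40,0,0,0.025,0],[40,0,0,0,0]]])

```text
time: 3.7
tool_pos: [0.6101, -0.0659, 0.0811]
tool_rot: [-0.003, 0.794, 0.608, -0.003]
contact_force: [-1.7, -0.1, -2.8]
gripper_width: 0.574
grasp_force: 63.0
```

```bash
python3 - <<'E'
from h import *
print(state()["contact_force"],state()["tool_pos"],yaw(),toolR()[2].round(4))
plan([.6087+.0049,-.0572-.0072,.054],-14.7,grip=40,step=.015)
E
```

```text
[-1.67252769 -0.06043378 -2.84598456] [ 0.61014808 -0.06587739  0.08110356] -15.156894637158182 [-5.0e-04 -8.8e-03 -1.0e+00]
n 2 dturn 0.5 dl [ 0.0035  0.0015 -0.0271]
[40, 0.0019, 0.0025, 0.0226, np.float64(-0.038)]
[40, 0.002, 0.0024, 0.0226, np.float64(-0.038)]
```

Request:
move_arm(targets=[[[40,0.002,0.003,0.01,0],[40,0.002,0.003,0.01,0],[40,0,0,0,0]]])

```text
time: 3.95
tool_pos: [0.6177, -0.064, 0.0736]
tool_rot: [-0.001, 0.794, 0.608, -0.0]
contact_force: [0.3, 0.4, -2.7]
gripper_width: 0.574
grasp_force: 63.0
```

```bash
python3 - <<'E'
from h import *
print(state()["contact_force"],state()["tool_pos"],yaw(),toolR()[2].round(4))
plan([.6087+.0049,-.0572-.0072,.054],-14.7,grip=40,step=.015)
C,im=snap("wrist","w3"); bgr=cv2.cvtColor(im,cv2.COLOR_RGB2BGR)
cv2.imwrite("pics/w3c.png",cv2.convertScaleAbs(cv2.resize(bgr[80:400,140:500],None,fx=1.875,fy=1.875,interpolation=cv2.INTER_CUBIC),alpha=1.2))
E
```

```text
[ 0.2757087   0.44371356 -2.65282211] [ 0.61769529 -0.06397872  0.0736435 ] -15.064278885031825 [ 0.     -0.0013 -1.    ]
n 2 dturn 0.4 dl [-0.0041 -0.0004 -0.0196]
[40, -0.0012, -0.0032, 0.0164, np.float64(-0.03)]
[40, -0.0012, -0.0032, 0.0163, np.float64(-0.03)]
```

View pics/w3c.png

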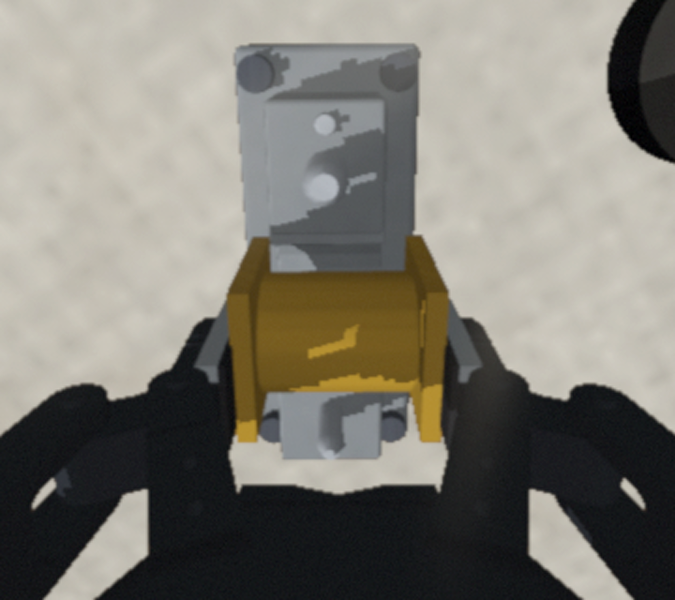

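The bush sits about 4 mm too far along tool +y: bush middle at crop column 338, block middle at 326. That agrees with the pose reading, so I'll correct it.

Request:
move_arm(targets=[[[40,-0.001,-0.003,0,0],[40,-0.001,-0.003,0,0],[40,0,0,0,0],[40,0,0,0,0],[40,0,0,0,0]]])

```text
time: 4.42
tool_pos: [0.6144, -0.0641, 0.0752]
tool_rot: [0.0, 0.794, 0.609, 0.0]
contact_force: [-0.4, 0.5, -1.5]
gripper_width: 0.577
grasp_force: 63.0
```

Good. Descend.

Request:
move_arm(targets=[[[40,0,-0.001,0.01,0],[40,0,0,0.01,0],[40,0,0,0.009,0],[40,0,0,0,0],[40,0,0,0,0]]])

```text
time: 4.83
tool_pos: [0.613, -0.0637, 0.0563]
tool_rot: [-0.001, 0.794, 0.608, -0.001]
contact_force: [0.6, 0.4, -0.5]
gripper_width: 0.572
grasp_force: 63.0
```

Request:
move_arm(targets=[[[40,0,0,0.005,0],[40,0,0,0,0],[40,0,0,0,0]]])

```text
time: 5.08
tool_pos: [0.6137, -0.0639, 0.0543]
tool_rot: [-0.0, 0.794, 0.608, -0.0]
contact_force: [0.8, 1.0, -1.5]
gripper_width: 0.579
grasp_force: 63.0
```

Request:
move_arm(targets=[[[40,0,0,0.004,0],[40,0,0,0,0],[40,0,0,0,0]]])

```text
time: 5.33
tool_pos: [0.6137, -0.0639, 0.0521]
tool_rot: [0.0, 0.794, 0.609, 0.0]
contact_force: [0.4, -0.3, -1.2]
gripper_width: 0.575
grasp_force: 63.1
```

Request:
move_arm(targets=[[[40,0,0,0.004,0],[40,0,0,0,0],[40,0,0,0,0]]])

```text
time: 5.58
tool_pos: [0.614, -0.0639, 0.0517]
tool_rot: [-0.0, 0.793, 0.609, -0.0]
contact_force: [-4.9, 1.2, 8.5]
gripper_width: 0.577
grasp_force: 64.2
```

Contact reached. Release and rise.

Request:
move_arm(targets=[[[60,0,0,0,0],[75,0,0,0,0],[95,0,0,0,0],[100,0,0,0,0],[100,0,0,0,0]]])

```text
time: 6.0
tool_pos: [0.6136, -0.0639, 0.0494]
tool_rot: [-0.0, 0.794, 0.608, -0.0]
contact_force: [-1.0, -0.5, -0.1]
gripper_width: 0.999
grasp_force: 0.0
```

Request:
move_arm(targets=[[[100,0,0,-0.04,0],[100,0,0,-0.06,0],[100,0,0,-0.06,0],[100,0,0,-0.05,0],[100,0,0,0,0]]])

```text
time: 6.42
tool_pos: [0.6178, -0.0648, 0.1844]
tool_rot: [0.005, 0.794, 0.608, 0.004]
contact_force: [1.0, -0.7, 1.8]
gripper_width: 1.002
grasp_force: 0.0
```

```bash
python3 - <<'E'
from h import *
C,im=snap("wrist","w4"); bgr=cv2.cvtColor(im,cv2.COLOR_RGB2BGR)
cv2.imwrite("pics/w4c.png",cv2.convertScaleAbs(bgr,alpha=1.2))
plan([.445,.105,.20],23.4)
E
```

```text
n 7 dturn 38.4 dl [-0.1715  0.1695  0.019 ]
[100, 0.0284, -0.0499, -0.0045, np.float64(-0.915)]
[100, 0.033, -0.047, -0.0045, np.float64(-0.915)]
[100, 0.0374, -0.0436, -0.0045, np.float64(-0.915)]
[100, 0.0414, -0.0398, -0.0045, np.float64(-0.915)]
[100, 0.045, -0.0356, -0.0045, np.float64(-0.915)]
[100, 0.0482, -0.0312, -0.0046, np.float64(-0.915)]
[100, 0.0509, -0.0264, -0.0045, np.float64(-0.915)]
```

View pics/w4c.png

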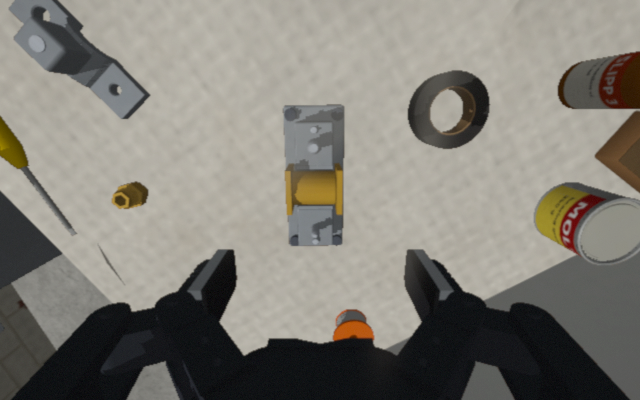

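The bush sits in the saddle, at (314,187), with one flange on each side. Now the cap.

Request:
move_arm(targets=[[[100,0.028,-0.05,-0.0045,-0.915],[100,0.033,-0.047,-0.0045,-0.915],[100,0.0375,-0.0435,-0.0045,-0.915],[100,0.0415,-0.04,-0.0045,-0.915],[100,0.045,-0.0355,-0.0045,-0.915]]])

```text
time: 6.88
tool_pos: [0.489, 0.058, 0.1874]
tool_rot: [-0.001, 0.625, 0.781, -0.001]
contact_force: [0.2, 0.6, 1.1]
gripper_width: 0.998
grasp_force: 0.0
```

Request:
move_arm(targets=[[[100,0.048,-0.031,-0.0045,-0.915],[100,0.051,-0.0265,-0.0045,-0.915],[100,0,0,0,0],[100,0,0,0,0]]])

```text
time: 7.22
tool_pos: [0.4408, 0.1064, 0.1933]
tool_rot: [-0.0, 0.548, 0.836, -0.0]
contact_force: [0.6, -0.3, 0.4]
gripper_width: 1.0
grasp_force: 0.0
```

```bash
python3 - <<'E'
from h import *
print(state()["tool_pos"],yaw())
C,im=snap("wrist","w5"); bgr=cv2.cvtColor(im,cv2.COLOR_RGB2BGR)
p=proj(C,[.443,.105,.03]); print(p)
u,v=p.round().astype(int); u0,v0=max(u-85,0),max(v-80,0); print("origin",u0,v0)
cv2.imwrite("pics/w5c.png",cv2.convertScaleAbs(cv2.resize(bgr[v0:v0+160,u0:u0+170],None,fx=3.5,fy=3.5,interpolation=cv2.INTER_CUBIC),alpha=1.2))
E
```

```text
[0.44080116 0.10636701 0.19329613] 23.513654979424203
[321.43975804 190.06546223]
origin 236 110
```

View pics/w5c.png

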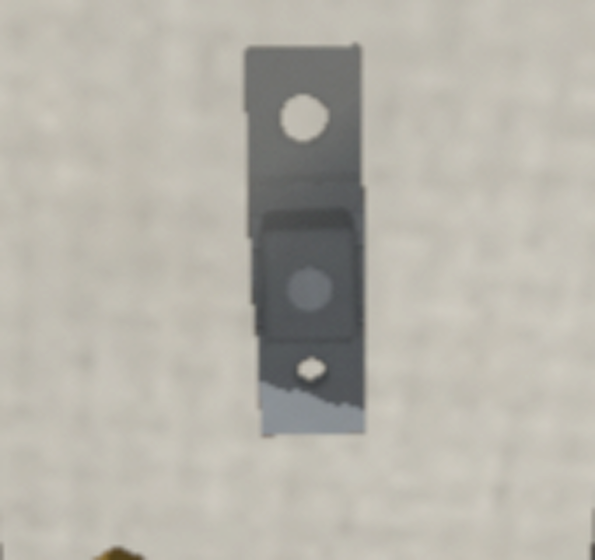

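The wide hole is at crop (304,117), the plug at (310,289) and the narrow hole at (312,369). The block is already nearly aligned with the jaws.

```bash
python3 - <<'E'
from h import *
C=cal("wrist"); g=lambda a,b,z: ray(C,236+a/3.5,110+b/3.5,z)
P=np.array([g(*p,.014) for p in [(246,46),(360,46),(365,434),(262,434)]]); print("ear corners",P.round(4),P.mean(0))
y=(P[0]+P[1]-P[2]-P[3])/2; print("y",np.linalg.norm(y),np.degrees(np.arctan2(y[1],y[0])))
W,N=g(304,117,.007),g(312,369,.007); print("holes",W,N,np.linalg.norm(W-N),(W+N)/2,np.degrees(np.arctan2(*(W-N)[[1,0]])))
print("plug",g(310,289,.056))
B=[g(*p,.054) for p in [(266,228),(353,228),(356,340),(266,340)]]; print("block",np.mean(B,0),np.round(B,4))
# housing+bush from w4 silhouettes unneeded
plan([*((W+N)/2)[:2],.056],24)
E
```

```text
ear corners [[0.4042 0.1577 0.014 ]
 [0.434  0.1706 0.014 ]
 [0.4854 0.0617 0.014 ]
 [0.4551 0.0486 0.014 ]] [0.4446846  0.10962819 0.014     ]
y 0.12037937665890236 115.13750714557933
holes [0.42774031 0.14518412 0.007     ] [0.46205803 0.07288894 0.007     ] 0.08002685722492536 [0.44489917 0.10903653 0.007     ] 115.39317366393007
plug [0.44446859 0.10983533 0.056     ]
block [0.44434088 0.11036323 0.054     ] [[0.4276 0.1199 0.054 ]
 [0.4484 0.1289 0.054 ]
 [0.4618 0.1012 0.054 ]
 [0.4396 0.0915 0.054 ]]
n 4 dturn 0.6 dl [ 0.0033  0.0033 -0.1375]
[100, 0.0007, 0.0018, 0.0573, np.float64(-0.024)]
[100, 0.0007, 0.0018, 0.0573, np.float64(-0.024)]
[100, 0.0007, 0.0018, 0.0573, np.float64(-0.024)]
[100, 0.0008, 0.0018, 0.0573, np.float64(-0.024)]
```

Request:
move_arm(targets=[[[100,0.0005,0.002,0.055,-0.07],[100,0.0005,0.002,0.06,-0.07],[100,0.0005,0.002,0.06,-0.07],[100,0.0005,0.002,0.04,-0.07],[100,0,0,0,0]]])

```text
time: 7.68
tool_pos: [0.4418, 0.1072, 0.0589]
tool_rot: [-0.005, 0.538, 0.843, -0.004]
contact_force: [-0.4, 1.4, -0.5]
gripper_width: 0.997
grasp_force: 0.0
```

```bash
python3 - <<'E'
from h import *
print(state()["contact_force"])
plan([.4447,.1096,.056],25.2)
E
```

```text
[-0.35085988  1.38900915 -0.51412167]
n 1 dturn 0.2 dl [ 0.0029  0.0024 -0.0029]
[100, 0.0015, 0.0061, 0.0049, np.float64(-0.041)]
```

Request:
move_arm(targets=[[[100,0.001,0.004,0.004,-0.04],[100,0,0,0,0],[100,0,0,0,0],[100,0,0,0,0]]])

```text
time: 8.02
tool_pos: [0.4498, 0.1101, 0.0653]
tool_rot: [0.002, 0.535, 0.845, 0.001]
contact_force: [-0.1, 0.2, -0.3]
gripper_width: 1.001
grasp_force: 0.0
```

Request:
move_arm(targets=[[[100,0,0,0,0],[100,0,0,0,0]]])

```text
time: 8.18
tool_pos: [0.4488, 0.1101, 0.0643]
tool_rot: [0.001, 0.535, 0.845, 0.001]
contact_force: [-0.1, -0.3, 0.4]
gripper_width: 1.003
grasp_force: 0.0
```

```bash
python3 - <<'E'
from h import *
print(state()["tool_pos"])
plan([.4447,.1096,.056],25.2)
E
```

```text
[0.44881798 0.11014675 0.06433553]
n 1 dturn -0.1 dl [-0.0041 -0.0005 -0.0083]
[100, 0.0021, -0.0066, 0.0139, np.float64(0.018)]
```

Request:
move_arm(targets=[[[100,0.002,-0.006,0.013,0],[100,0,0,0,0],[100,0,0,0,0],[100,0,0,0,0]]])

```text
time: 8.52
tool_pos: [0.4438, 0.1097, 0.055]
tool_rot: [-0.0, 0.535, 0.845, -0.0]
contact_force: [1.0, 0.4, 0.0]
gripper_width: 0.995
grasp_force: 0.0
```

Request:
move_arm(targets=[[[50,0,0,0,0],[25,0,0,0,0],[10,0,0,0,0],[10,0,0,0,0],[10,0,0,0,0]]])

```text
time: 8.93
tool_pos: [0.4442, 0.1096, 0.0554]
tool_rot: [-0.0, 0.535, 0.845, -0.0]
contact_force: [-2.7, -1.2, 7.4]
gripper_width: 0.3
grasp_force: 16.3
```

Request:
move_arm(targets=[[[10,0,0,0,0],[10,0,0,0,0]]])

```text
time: 9.1
tool_pos: [0.4444, 0.1097, 0.0556]
tool_rot: [0.0, 0.535, 0.845, 0.0]
contact_force: [-0.8, -0.1, 2.6]
gripper_width: 0.291
grasp_force: 60.2
```

Request:
move_arm(targets=[[[10,0,0,-0.03,0],[10,0,0,-0.05,0],[10,0,0,-0.05,0],[10,0,0,-0.05,0],[10,0,0,-0.03,0]]])

```text
time: 9.52
tool_pos: [0.4447, 0.1097, 0.1836]
tool_rot: [0.001, 0.535, 0.845, 0.001]
contact_force: [0.8, 0.5, -3.9]
gripper_width: 0.29
grasp_force: 60.2
```

```bash
python3 - <<'E'
from h import *
print(state()["tool_pos"],yaw())
plan([.527,-.036,.2],-14.8,grip=10)
E
```

```text
[0.4447258  0.10972304 0.18363954] 25.316606740826348
n 7 dturn -40.1 dl [ 0.0823 -0.1457  0.0164]
[10, -0.0397, 0.0029, -0.0039, np.float64(0.955)]
[10, -0.0393, 0.0068, -0.0039, np.float64(0.955)]
[10, -0.0384, 0.0107, -0.0039, np.float64(0.955)]
[10, -0.0371, 0.0145, -0.0039, np.float64(0.955)]
[10, -0.0355, 0.0181, -0.0039, np.float64(0.955)]
[10, -0.0335, 0.0216, -0.0039, np.float64(0.955)]
[10, -0.0312, 0.0248, -0.0039, np.float64(0.955)]
```

Request:
move_arm(targets=[[[10,-0.04,0.003,0,0.955],[10,-0.039,0.007,0,0.955],[10,-0.0385,0.0105,0,0.955],[10,-0.037,0.0145,0,0.955],[10,-0.0355,0.018,0,0.955]]])

```text
time: 9.93
tool_pos: [0.5025, 0.0047, 0.1798]
tool_rot: [-0.001, 0.729, 0.684, -0.001]
contact_force: [0.6, 0.9, -4.5]
gripper_width: 0.294
grasp_force: 60.0
```

Request:
move_arm(targets=[[[10,-0.0335,0.0215,0,0.955],[10,-0.031,0.025,0,0.955],[10,0,0,0,0],[10,0,0,0,0],[10,0,0,0,0]]])

```text
time: 10.35
tool_pos: [0.5256, -0.0356, 0.1799]
tool_rot: [-0.001, 0.792, 0.61, -0.001]
contact_force: [0.1, -0.0, -4.4]
gripper_width: 0.292
grasp_force: 60.4
```

```bash
python3 - <<'E'
from h import *
print(state()["tool_pos"],yaw())
C=cal("wrist"); np.savez("cal6.npz",f=C[0],cx=C[1],cy=C[2],R=C[3],t=C[4],tool=state()["tool_pos"],yaw=yaw()); im=grab_frame("wrist")
bgr=cv2.cvtColor(im,cv2.COLOR_RGB2BGR); cv2.imwrite("pics/w6.png",bgr)
u=np.array([np.cos(np.radians(75.2)),np.sin(np.radians(75.2)),0]); c=np.array([.6142,-.0592,0])
for k,z in ((.0535,.044),(.04,.06),(-.04,.06),(-.0535,.044)): print(proj(C,c+k*u+[0,0,z]))
cv2.imwrite("pics/w6c.png",cv2.convertScaleAbs(cv2.resize(bgr[100:300,240:500],None,fx=3,fy=3,interpolation=cv2.INTER_CUBIC),alpha=1.2))
E
```

```text
[ 0.52562618 -0.03555259  0.17992942] -14.759938553323742
[427.51290062 136.70036971]
[432.57088856 155.22856086]
[422.37967794 243.64698571]
[415.38961757 248.91444872]
```

View pics/w6c.png

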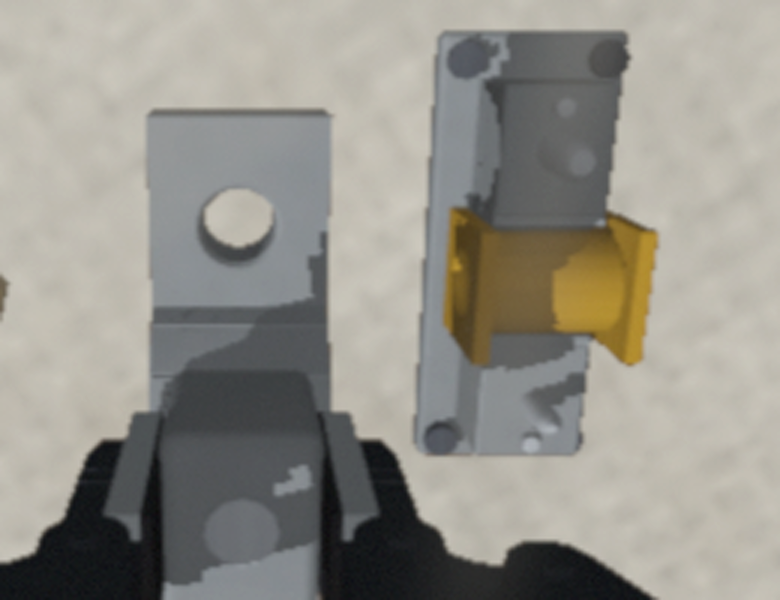

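Thick dowel tip is at crop (582,161), pin a (566,105), thin tip (550,428) and pin b (531,442). The cap's wide hole rim is centred near (237,226), with the far ear edge from (148,113) to (330,113).

```bash
python3 - <<'E'
from h import *
z=np.load("cal6.npz"); C=(float(z["f"]),float(z["cx"]),float(z["cy"]),z["R"],z["t"]); tool=z["tool"]
g=lambda a,b,h: ray(C,240+a/3,100+b/3,h)
A,B,pa,pb=g(582,161,.06),g(550,428,.06),g(566,105,.044),g(531,442,.044)
print("dowels",A,B,np.linalg.norm(A-B),(A+B)/2,np.degrees(np.arctan2(*(A-B)[[1,0]])))
print("pins",np.linalg.norm(pa-pb),(pa+pb)/2,np.degrees(np.arctan2(*(pa-pb)[[1,0]])))
cz=tool[2]-.0556
a=np.radians(75.24); u=np.array([np.cos(a),np.sin(a),0])
W=g(237,226,cz+.014); E1,E2=g(148,115,cz+.014),g(330,115,cz+.014)
print("tool",tool); print("cap c from hole",W-.04*u,"from edge",(E1+E2)/2-.06*u,np.linalg.norm(E1-E2),np.degrees(np.arctan2(*(E2-E1)[[1,0]])))
print("plug",g(241,531,cz+.056))
E
```

```text
dowels [ 0.62573575 -0.01954737  0.06      ] [ 0.60496423 -0.09712359  0.06      ] 0.08030894426089662 [ 0.61534999 -0.05833548  0.06      ] 75.01031496782338
pins 0.10673959277594866 [ 0.61567656 -0.05796889  0.044     ] 75.5006364286472
tool [ 0.52562618 -0.03555259  0.17992942]
cap c from hole [ 0.52464053 -0.03478776  0.13832942] from edge [ 0.52514466 -0.03440526  0.13832942] 0.032882850931702144 -14.776688601237089
plug [ 0.52577603 -0.03372106  0.18032942]
```

```bash
python3 - <<'E'
from h import *
plan([.6158,-.0594,.14],-14.8,grip=10,step=.025)
E
```

```text
n 5 dturn -0.1 dl [ 0.0901 -0.0241 -0.0402]
[10, -0.0001, 0.0311, 0.0134, np.float64(0.002)]
[10, -0.0001, 0.0311, 0.0134, np.float64(0.002)]
[10, -0.0001, 0.0311, 0.0134, np.float64(0.002)]
[10, -0.0002, 0.0311, 0.0134, np.float64(0.002)]
[10, -0.0001, 0.0311, 0.0134, np.float64(0.002)]
```

Request:
move_arm(targets=[[[10,0,0.031,0.01,0],[10,0,0.031,0.014,0],[10,0,0.031,0.014,0],[10,0,0.031,0.014,0],[10,0,0.031,0.014,0]]])

```text
time: 10.82
tool_pos: [0.6167, -0.0586, 0.1409]
tool_rot: [-0.0, 0.792, 0.611, -0.0]
contact_force: [-0.4, -0.6, -2.9]
gripper_width: 0.289
grasp_force: 60.5
```

Request:
move_arm(targets=[[[10,0,0,0,0],[10,0,0,0,0],[10,0,0,0,0],[10,0,0,0,0]]])

```text
time: 11.15
tool_pos: [0.616, -0.059, 0.1421]
tool_rot: [0.0, 0.792, 0.611, 0.0]
contact_force: [-0.8, -0.0, -4.2]
gripper_width: 0.292
grasp_force: 61.1
```

```bash
python3 - <<'E'
from h import *
print(state()["contact_force"],toolR()[2])
plan([.6158,-.0594,.123],-14.8,grip=10,step=.025)
E
```

```text
[-0.79982705 -0.01782371 -4.24499324] [ 6.40062705e-05  9.77606543e-05 -9.99999993e-01]
n 1 dturn -0.1 dl [-0.0002 -0.0004 -0.0191]
[10, -0.0007, -0.0001, 0.0318, np.float64(0.01)]
```

Request:
move_arm(targets=[[[10,-0.0007,0,0.01,0],[10,0,0,0.015,0],[10,0,0,0.01,0],[10,0,0,0,0],[10,0,0,0,0]]])

```text
time: 11.57
tool_pos: [0.6155, -0.06, 0.1194]
tool_rot: [-0.001, 0.792, 0.61, -0.001]
contact_force: [0.4, 0.7, -4.1]
gripper_width: 0.29
grasp_force: 61.0
```

Request:
move_arm(targets=[[[10,0,0,0.004,0],[10,0,0,0.004,0],[10,0,0,0,0]]])

```text
time: 11.82
tool_pos: [0.6162, -0.0601, 0.1155]
tool_rot: [-0.0, 0.792, 0.61, -0.0]
contact_force: [-1.3, 1.2, -4.0]
gripper_width: 0.288
grasp_force: 61.0
```

Request:
move_arm(targets=[[[10,0.0005,0,0.004,0],[10,0,0,0.004,0],[10,0,0,0,0],[10,0,0,0,0]]])

```text
time: 12.15
tool_pos: [0.6163, -0.0598, 0.1108]
tool_rot: [-0.0, 0.792, 0.61, -0.0]
contact_force: [0.4, -0.1, -4.2]
gripper_width: 0.291
grasp_force: 61.0
```

Request:
move_arm(targets=[[[10,0,0,0.004,0],[10,0,0,0.004,0],[10,0,0,0,0],[10,0,0,0,0]]])

```text
time: 12.48
tool_pos: [0.6163, -0.0598, 0.106]
tool_rot: [-0.0, 0.792, 0.61, -0.0]
contact_force: [0.1, -0.1, -3.9]
gripper_width: 0.291
grasp_force: 61.0
```

Request:
move_arm(targets=[[[10,0,0,0.004,0],[10,0,0,0.004,0],[10,0,0,0,0],[10,0,0,0,0]]])

```text
time: 12.82
tool_pos: [0.6162, -0.0598, 0.1011]
tool_rot: [-0.0, 0.792, 0.61, -0.0]
contact_force: [-0.1, -1.9, -3.4]
gripper_width: 0.292
grasp_force: 61.0
```

Request:
move_arm(targets=[[[10,-0.001,0,0.003,0],[10,0,0,0.003,0],[10,0,0,0,0],[10,0,0,0,0]]])

```text
time: 13.15
tool_pos: [0.6166, -0.0603, 0.0986]
tool_rot: [0.0, 0.792, 0.61, 0.0]
contact_force: [-1.3, 0.6, 0.3]
gripper_width: 0.292
grasp_force: 61.7
```

Request:
move_arm(targets=[[[10,0,0,0.003,0],[10,0,0,0,0],[10,0,0,0,0]]])

```text
time: 13.4
tool_pos: [0.6166, -0.0603, 0.097]
tool_rot: [0.0, 0.792, 0.61, 0.0]
contact_force: [-2.8, 2.0, 6.3]
gripper_width: 0.291
grasp_force: 62.3
```

Request:
move_arm(targets=[[[10,0,0,0.002,0],[10,0,0,0,0],[10,0,0,0,0]]])

```text
time: 13.65
tool_pos: [0.6166, -0.0603, 0.096]
tool_rot: [0.0, 0.792, 0.61, 0.0]
contact_force: [-4.0, 2.4, 6.9]
gripper_width: 0.294
grasp_force: 62.6
```

Request:
move_arm(targets=[[[10,0,0,0.002,0],[10,0,0,0,0],[10,0,0,0,0]]])

```text
time: 13.9
tool_pos: [0.6167, -0.0603, 0.0956]
tool_rot: [0.0, 0.792, 0.61, 0.0]
contact_force: [-6.0, 2.5, 10.3]
gripper_width: 0.29
grasp_force: 63.0
```

Request:
move_arm(targets=[[[10,0,0,0.001,0],[10,0,0,0,0],[10,0,0,0,0]]])

```text
time: 14.15
tool_pos: [0.6167, -0.0603, 0.0956]
tool_rot: [-0.0, 0.792, 0.61, 0.0]
contact_force: [-7.7, 3.4, 12.9]
gripper_width: 0.29
grasp_force: 63.3
```

Request:
move_arm(targets=[[[10,0,-0.001,0.0007,0],[10,0,0,0,0],[10,0,0,0,0],[10,0,0,0,0],[10,0,0,0,0]]])

```text
time: 14.57
tool_pos: [0.6166, -0.0603, 0.0955]
tool_rot: [0.001, 0.792, 0.61, 0.001]
contact_force: [-6.7, 3.4, 13.9]
gripper_width: 0.29
grasp_force: 63.5
```

```bash
python3 - <<'E'
from h import *
print(state()["contact_force"],state()["tool_pos"],state()["ft_torque"])
C,im=snap("wrist"); C2,sc=snap("scene"); 
a=cv2.cvtColor(im,cv2.COLOR_RGB2BGR)[100:300,180:460]; b=cv2.cvtColor(sc,cv2.COLOR_RGB2BGR)[140:260,290:430]
out=np.hstack([cv2.resize(a,(400,286)),cv2.resize(b,(400,286))]); cv2.imwrite("pics/fin.png",cv2.convertScaleAbs(out,alpha=1.4))
E
```

```text
[-6.73339078  3.43759871 13.86712854] [ 0.61663347 -0.06028731  0.09553133] [0.56333246 1.2816815  0.06623318]
```

```bash
python3 -c "
from plant import job; print(job.job_done())"
```

```text
the job is handed in; nothing more can be done
None
```

I handed the job in with the bush in the saddle and the cap over both dowels, held at the flush height by a downward push of about 14 N at the wrist. The final state is judged only from height and force readings, because my ten pictures were used up, and the hand-in gave no verdict.

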